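Point out the suspect capacitor to the bench camera

ROBOT

A 6-joint arm with a two-finger parallel gripper is mounted at the origin on a cart in front of the work surface, level with it; the furniture and walls round the work are solid. World frame = base frame: x ahead of the robot, y to its left, z up, the work surface at z = 0. Lengths are in mm, angles in rad, forces in N, time in s.
With the tool pointing down it reaches from about 400 to 925 mm from the base axis. Payload 12.5 kg.
Tool frame: the origin (TCP) lies at the very end of the fingers, on their centre line; the grasp point (between the pads) lies 19 mm behind it; z points along the fingers, y is the direction in which the jaws open and shut (so a half turn about z gives the same grasp; the last joint's range is limited). The gripper opens to 95 mm and grips with 3 to 60 N. Pads are 20 mm wide; open, the fingers measure 119 mm over their backs; the gripper's body (75 mm by 180 mm) begins 59 mm behind the grasp point.
Start: joints at [-1.312, 0.491, 1.559, -0, 1.092, -0.106], TCP at [223, -583.882, 214.661] pointing down, gripper open.
Joint ranges: [-3.1, 3.1], [-0.84, 2.19], [0.05, 2.79], [-1.13, 4.28], [0.06, 2.93], [-2.69, 2.69]. Speed limits (rad/s): [2.22, 2.22, 2.79, 3.14, 3.14, 3.14].

INTERFACE

Orientations are given as [roll, pitch, yaw] about the fixed x, y, z axes, in that order (R = Rz(yaw) Ry(pitch) Rx(roll)).
In Python, from cell import env gives the robot as it stands.
- The arm moves only by the shell command python3 -m pendant 'ROWS'. ROWS is JSON, a list that holds one entry, the list of rows, each a list of 5 numbers: the opening, from 0 (shut) to 1 (fully open), then the shift along the tool's x, y, z in m, then the turn about the tool's z in rad. A call has exactly 8 rows; each row is the pose to reach, as a shift and turn from the pose commanded when the call began, along the tool's axes at that moment; what a row does not reach only later rows make up. A row lasts 1/10 s, in which the tool goes at most 50 mm and 8.59 degrees, less where a joint would pass 70% of its speed; a pose out of reach is approached as far as the arm can. A call with a gripper value outside its range is refused whole. The fingers move at their own pace and stop on an object; the grip force is fixed at half the most. Time passes only in rows, so rows that repeat a pose let the fingers close, or fill a call up. It gives the time, the measured TCP pose, the force and the opening at its end, in the units of the state.
- env.state(): the state, without advancing time (a new reading comes with each control period).
- env.read_camera(name): name is "scene" or "top" or "wrist"; returns a dict with "image" (480x640x3 uint8, blue, green, red), "range_z" (480x640 float32, mm along the optical axis (not along the pixel's ray), 0 where there is no reading), "fx", "fy", "cx", "cy" (pixels), "rvec" (rotation vector, rad) and "tvec" (3), from world to camera coordinates, as OpenCV has them; the wrist camera has in their place "tool_from_camera" (4x4, takes a point from camera to tool coordinates, whose origin is the TCP and whose axes are the flange's). Camera axes: x right, y down, z forward; pixel columns grow to the right and rows downward; lengths in mm; the calibration is good to about 2 mm. The wrist camera is an equidistant fisheye: a pixel r from the principal point sees the ray r / f radians off the axis. A picture is of the moment at which its call begins: read the wrist's pose just before it.
- env.job_done(): hands the job in, once; it reports no verdict.
The state is a dict: "t": time; "joints": joint angles; "qvel": joint speeds; "tau": joint torques, N m; "eef_pos": TCP position; "tcp_rot": TCP orientation; "ft_force": force on the tool from outside, world axes, zero at the start; "moment": the same for the moment, N m; "opening": opening from 0.0 (shut) to 1.0 (fully open).
Only numpy, scipy, OpenCV 4.12 (cv2) and the standard library are available. Lean on these libraries where they do the work, as an engineer would, in place of code of your own. Each camera call takes 0.05 s, during which the arm holds its last target. There are 200 camera calls.

TASK

Show the bench camera which capacitor on the clamped circuit board is the suspect one: press the button on the control box to start the recording and let it come up, then with the fingertips aimed straight down point at the middle of the top of the widest of the three round capacitors, from about a centimetre above it, for at least two seconds, then press the button again to stop the recording and draw clear. Do not touch the board or anything on it, and do not point closely at either of the two slim capacitors. Leave the loose things on the desk where they are.

Things in the scene. Friction and masses are not known exactly. Their poses are not given: they have to be found in the camera images.
- cap_wide_top (a point): the suspect one, clearly the widest: upright can capacitor standing on the clamped board, black sleeve with a round aluminium top; 30 mm diameter, 30 mm tall above the board. This point is the centre of its top, 57 mm above the desk. Fixed. The three capacitors stand in one row along the board's y axis, 44 mm apart, 10 mm to the near (-x) side of the board's middle line, in any order
- cap_slim_a_top (a point): not to be pointed at: upright can capacitor standing on the clamped board, black sleeve with a round aluminium top; 18 mm diameter, 34 mm tall above the board. This point is the centre of its top, 61 mm above the desk. Fixed. The three capacitors stand in one row along the board's y axis, 44 mm apart, 10 mm to the near (-x) side of the board's middle line, in any order
- cap_slim_b_top (a point): not to be pointed at: upright can capacitor standing on the clamped board, black sleeve with a round aluminium top; 18 mm diameter, 26 mm tall above the board. This point is the centre of its top, 53 mm above the desk. Fixed. The three capacitors stand in one row along the board's y axis, 44 mm apart, 10 mm to the near (-x) side of the board's middle line, in any order
- cap_wide: the widest capacitor itself; origin at the centre of its foot on the board
- cap_slim_a: the taller slim capacitor itself; origin at the centre of its foot on the board
- cap_slim_b: the shorter slim capacitor itself; origin at the centre of its foot on the board
- board: green circuit board, 94 (x) by 132 (y) mm, clamped between the two aluminium rails of a board holder, 112 by 150 mm in all with a 14 mm black clamp knob beyond the -y rail; fixed on the blue work mat, which is 3 mm thick. Origin at the middle of its underside on the mat, z up; the board's upper face is 27 mm and the rails 33 mm above the desk; the other parts on it (relay, coil, heat sink, connector) reach at most 43 mm above the desk
- rec_box: grey control box of the recorder, 64 (x) by 80 (y) mm, top face 30 mm above the desk, with one push button in the middle of its top; fixed. Origin at the middle of its underside
- rec_top (a point): centre of the top face of the round white push button (28 mm diameter) on the control box; 52 mm above the desk when up. It is pressed straight down
- rec (a joint): travel of the push button in m: 0 is up, 0.006 is fully down; a spring pushes it back up, fully down takes 5 N
- loupe: black eye loupe standing on its rim, 38 mm diameter, 32 mm tall, loose, between board and control box; origin at the centre of its underside
- screw_tin: open round metal tin with small screws, 62 mm diameter, 16 mm tall, loose, near the desk's front edge; origin at the centre of its underside
- black_module: small sealed black module, 28 by 36 by 12 mm, loose on the mat, left of the board; origin at the centre of its underside
- screwdriver: small blue screwdriver, 141 mm long along its y axis, 11 mm thick, lying loose to the right of the control box; origin at the middle of its underside
- small_board: small blue circuit board, 40 by 56 by 4 mm, lying loose beyond the left edge of the mat; origin at the centre of its underside
Mind the look-alikes: they are no part of the job. Leave any brown look-alike of the rec_box alone.

How it is judged (in metres and radians):
On the way, in this order (a step that is already met when the one before it is completed fails the run):
1. the button is pressed to start the recording (value of joint rec above 0.0045 m), for 0.05 s.
2. the button is up and the fingertips point straight down (within 25 degrees) at the wide capacitor's top, within 13 mm of its middle and up to about 35 mm above it, for two seconds (1.8 s counted) (horizontal distance between the grasp point and cap_wide_top below 0.013 m and z of the grasp point in the frame of cap_wide_top between 0.012 and 0.055 m and value of joint rec below 0.0015 m and angle between the grasp point's own z axis and vertical above 2.7 rad), for 1.8 s.
3. the button is pressed again to stop the recording (value of joint rec above 0.0045 m), for 0.05 s.
At the end, for the whole second after the job is handed in: the button is up again after the second press, nothing touches the board, and the five loose things lie within 10 mm of where they started (value of joint rec below 0.0015 m and distance of each of loupe, screw_tin, black_module, screwdriver, small_board from where it was at the start of the episode below 0.01 m and contact force between each of board, cap_wide, cap_slim_a, cap_slim_b and the arm below 0.3 N).
It fails at once if the robot touches the board, its holder or a part on it (contact force between any of board, cap_wide, cap_slim_a, cap_slim_b and the arm above 0.3 N or contact force between any of board, cap_wide, cap_slim_a, cap_slim_b and the fingers above 0.3 N).
It fails at once if the fingertips point closely (within 9 mm of its middle, less than about 20 mm above) at a slim capacitor ((horizontal distance between the grasp point and cap_slim_a_top below 0.009 m and z of the grasp point in the frame of cap_slim_a_top between 0.012 and 0.038 m) or (horizontal distance between the grasp point and cap_slim_b_top below 0.009 m and z of the grasp point in the frame of cap_slim_b_top between 0.012 and 0.038 m)).
It fails at once if a loose thing is pushed or lifted more than 10 mm from its place (distance of any of loupe, screw_tin, black_module, screwdriver, small_board from where it was at the start of the episode above 0.01 m).
It also fails if it takes over 54 s, if anything falls off the work surface, if the arm or the gripper's body presses on something with over 40 N, if the wrist force passes 120 N, or if a joint passes its speed limit or range.

## Working session

There is one attempt and no reset: what is moved stays moved. The work goes in short steps, Python scripts to look and compute and a shell command to move; the robot and the scene stay as the last step left them, time stands still between calls to the robot, and variables do not carry over. Pictures are saved under pics/ and viewed, about 8 in all and at most 12, crops included, and the job is handed in when it is done.

```bash
ls; mkdir -p pics; cat > h.py <<'E'
import numpy as np, cv2
from cell import env
def snap(n):
    d=env.read_camera(n); return d
def world(d,u,v,z=None):
    R=cv2.Rodrigues(np.array(d["rvec"],float))[0]; t=np.array(d["tvec"],float).ravel()
    r=np.array([(u-d["cx"])/d["fx"],(v-d["cy"])/d["fy"],1.])
    if z is None:
        p=d["range_z"][int(v),int(u)]*r
        return R.T@(p-t)
    c=-R.T@t; w=R.T@r
    return c+w*(z-c[2])/w[2]
E
python3 - <<'E'
from h import *
import pickle
for n in("top","scene"):
    d=snap(n); pickle.dump(d,open(n+".pkl","wb")); cv2.imwrite(f"pics/{n}1.png",d["image"])
print(env.state())
E
```

```text
pics
{'t': 0.1, 'joints': array([-1.31162167e+00,  4.91481944e-01,  1.55937157e+00, -2.12709382e-05,
        1.09170092e+00, -1.05644698e-01]), 'qvel': array([ 0.00257308, -0.00184893, -0.00283498, -0.00180496,  0.00066694,
        0.00089936]), 'tau': array([ 2.19604553e-03, -6.13624477e+01, -2.58608651e+01,  6.93250448e-02,
        4.70067118e-02, -6.14464989e-05]), 'eef_pos': array([ 222.92468111, -583.66968703,  214.13678787]), 'tcp_rot': array([-3.14063424e+00, -8.26570457e-05,  3.64829128e-01]), 'ft_force': array([-0.34593035, -0.37148361,  0.03514233]), 'moment': array([-0.05469151,  0.00207556,  0.0032184 ]), 'opening': 0.9986633105666679}
```

View pics/top1.png

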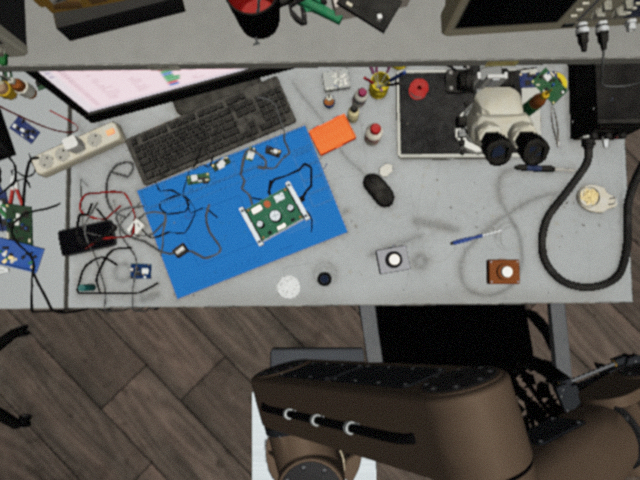

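View pics/scene1.png

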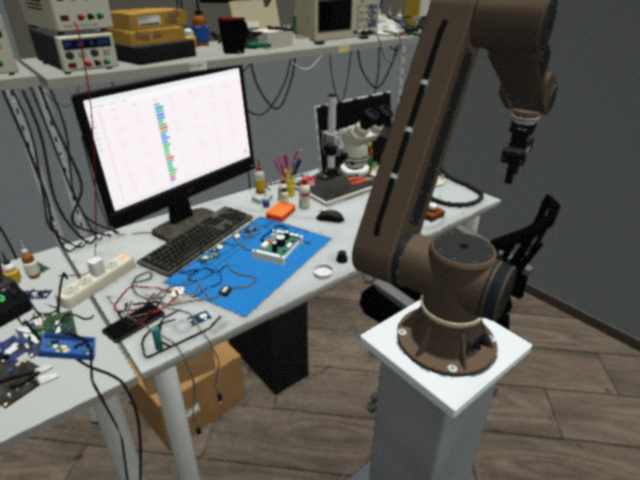

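The top view shows the board at about (276,213). The grey control box with its white button is at (393,260), the brown look-alike at (505,270), the loupe at (324,279) and the tin at (288,287). Next I'll crop in on the board and the box.

```bash
python3 - <<'E'
from h import *
import pickle
d=pickle.load(open("top.pkl","rb")); im=d["image"]
a=cv2.resize(im[175:250,230:320],None,fx=8,fy=8,interpolation=cv2.INTER_CUBIC)[:600]
cv2.imwrite("pics/crop.png",a)
for n,u,v,z in(("btn",394,260,52),("brownbtn",506,271,52),("brd",276,213,27),("loupe",324,279,32),("tin",288,287,16),("scrdr",475,237,8),("mod",181,251,14)):print(n,world(d,u,v,z).round(),world(d,u,v).round())
E
```

```text
btn [ 485. -210.   52.] [ 485. -210.   56.]
brownbtn [ 454. -493.   52.] [ 454. -493.   52.]
brd [612.  91.  27.] [608.  89.  59.]
loupe [438. -32.  32.] [438. -32.  30.]
tin [419.  62.  16.] [418.  63.   7.]
scrdr [ 544. -430.    8.] [ 544. -429.   11.]
mod [516. 343.  14.] [515. 341.  20.]
```

View pics/crop.png

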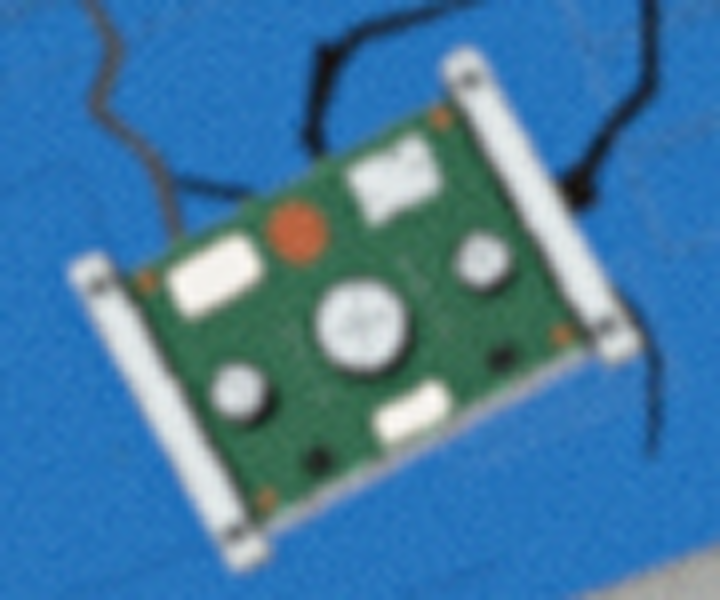

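Capacitor candidates in the crop are the wide one at (362,327), which is top pixel (274.8,215.4), and the slim ones at (483,262) and (240,392). The middle can is clearly the widest. For the button, the choice is the grey box at (394,260), not the brown one at (506,271).

```bash
cat >> h.py <<'E'
from scipy.spatial.transform import Rotation as Ro
def shift(p):
    s=env.state(); R=Ro.from_euler("xyz",s["tcp_rot"]).as_matrix()
    return (R.T@(np.array(p)-s["eef_pos"])/1000).round(4)
E
python3 - <<'E'
from h import *
import pickle
d=pickle.load(open("top.pkl","rb")); im=d["image"]
print("wide",world(d,274.8,215.4,57),"slims",world(d,289.9,207.3,57),world(d,259.6,223.6,57))
cv2.imwrite("pics/crop2.png",cv2.resize(im[235:285,365:425],None,fx=10,fy=10,interpolation=cv2.INTER_CUBIC))
print(shift([485,-210,120]))
E
```

```text
wide [601.859674    91.82812068  57.        ] slims [622.18817283  53.12462456  57.        ] [581.30858307 130.72985953  57.        ]
[ 0.3781 -0.2555  0.0944]
```

View pics/crop2.png

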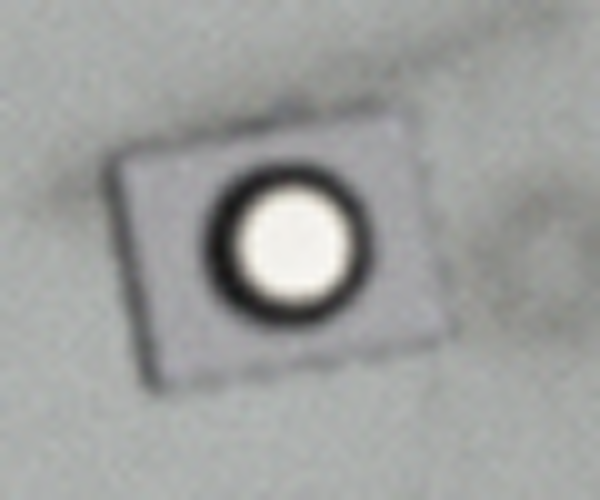

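The crop confirms the grey box. Its button centre is at top pixel (394,259.2), about (487,-210). I'll move above it with the fingers shut, coming down only at the end.

```bash
python3 -m pendant '[[[0,0.047,-0.032,0,0],[0,0.094,-0.064,0,0],[0,0.14,-0.096,0,0],[0,0.188,-0.128,0,0],[0,0.235,-0.16,0,0],[0,0.282,-0.192,0,0],[0,0.33,-0.224,0,0],[0,0.379,-0.255,0,0]]]'
python3 -c "
from h import *
print(shift([487,-210,70]))"
```

```text
t: 0.9
eef_pos: [453.4, -254.5, 214.6]
tcp_rot: [-3.142, 0.0, 0.365]
ft_force: [0.3, -1.4, 0.1]
opening: 0.384
[ 0.0473 -0.0296  0.1446]
```

```bash
python3 -m pendant '[[[0,0.01,-0.006,0.02,0],[0,0.02,-0.012,0.05,0],[0,0.02,-0.012,0.08,0],[0,0.02,-0.012,0.09,0],[0,0.02,-0.012,0.09,0],[0,0.02,-0.012,0.09,0],[0,0.02,-0.012,0.09,0],[0,0.02,-0.012,0.09,0]]]'
python3 - <<'E'
from h import *
print(shift([487,-210,70]))
s=env.state(); d=snap("wrist"); cv2.imwrite("pics/w1.png",d["image"])
R=Ro.from_euler("xyz",s["tcp_rot"]).as_matrix(); T=np.array(d["tool_from_camera"])
for p in([487,-210,52],):
    t=R.T@(np.array(p)-s["eef_pos"]); c=np.linalg.inv(T)@np.r_[t,1]; c=c[:3]
    th=np.arctan2(np.hypot(c[0],c[1]),c[2]); f=c[:2]/np.hypot(*c[:2])*th
    print(d["cx"]+d["fx"]*f[0],d["cy"]+d["fy"]*f[1])
E
```

```text
t: 1.7
eef_pos: [467.3, -238.5, 125.7]
tcp_rot: [3.14, -0.001, 0.365]
ft_force: [0.5, -0.3, 0.6]
opening: 0.006
[ 0.0285 -0.0197  0.0557]
289.4620016241279 211.06922575012004
```

View pics/w1.png

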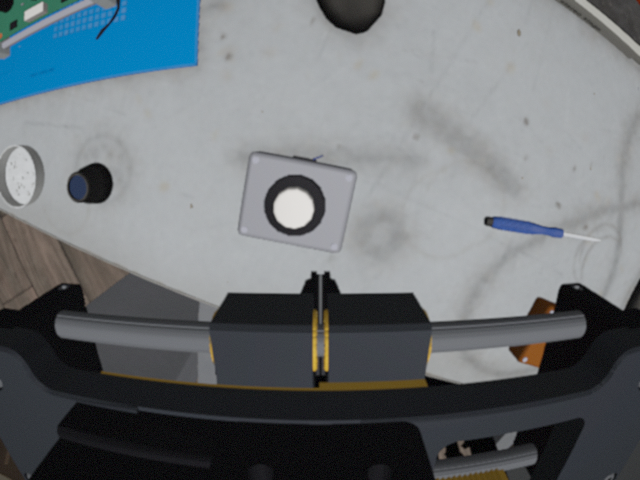

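The wrist view shows the button at (293,210), against a predicted (289,211), which agrees to within about 2 mm. Now to go over it and down to just above.

```bash
python3 -m pendant '[[[0,0.015,-0.01,0,0],[0,0.029,-0.019,0.01,0],[0,0.029,-0.019,0.04,0],[0,0.029,-0.019,0.06,0],[0,0.029,-0.019,0.067,0],[0,0.029,-0.019,0.067,0],[0,0.029,-0.019,0.067,0],[0,0.029,-0.019,0.067,0]]]'
python3 -c "
from h import *
print(shift([487,-210,46]),env.state()['ft_force'])"
```

```text
t: 2.55
eef_pos: [487.8, -210.3, 58.7]
tcp_rot: [3.14, -0.001, 0.365]
ft_force: [0.1, 0.5, 0.1]
opening: 0.004
[-0.0006 -0.0006  0.0127] [0.0836607  0.45446965 0.12499721]
```

```bash
python3 -m pendant '[[[0,0,0,0.004,0],[0,0,0,0.008,0],[0,0,0,0.011,0],[0,0,0,0.0125,0],[0,0,0,0.0125,0],[0,0,0,0.0125,0],[0,0,0,0.0125,0],[0,0,0,0.0125,0]]]'
```

```text
t: 3.35
eef_pos: [487.7, -210.2, 46.1]
tcp_rot: [3.14, -0.001, 0.365]
ft_force: [-1.2, 1.1, 16.7]
opening: 0.002
```

At 16.7 N the button is fully down. I'll lift clear and work out the shift to the capacitor.

```bash
python3 -m pendant '[[[0,0,0,-0.01,0],[0,0,0,-0.03,0],[0,0,0,-0.06,0],[0,0,0,-0.075,0],[0,0,0,-0.075,0],[0,0,0,-0.075,0],[0,0,0,-0.075,0],[0,0,0,-0.075,0]]]'
python3 -c "
from h import *
print(shift([602,92,121]),env.state()['ft_force'])"
```

```text
t: 4.15
eef_pos: [486.9, -209.8, 119.1]
tcp_rot: [-3.14, 0.001, 0.365]
ft_force: [-0.4, -0.5, 1.0]
opening: 0.01
[ 0.2151 -0.2409 -0.0018] [-0.37485418 -0.54500337  0.98748222]
```

```bash
python3 -m pendant '[[[0,0.03,-0.033,0,0],[0,0.06,-0.067,0,0],[0,0.09,-0.1,0,0],[0,0.12,-0.135,0,0],[0,0.15,-0.17,0,0],[0,0.15,-0.17,0,0],[0,0.15,-0.17,0,0],[0,0.15,-0.17,0,0]]]'
python3 - <<'E'
from h import *
print(shift([602,92,67]))
s=env.state(); d=snap("wrist"); cv2.imwrite("pics/w2.png",d["image"])
cv2.imwrite("pics/w2c.png",cv2.resize(d["image"][100:300,170:430],None,fx=3,fy=3))
R=Ro.from_euler("xyz",s["tcp_rot"]).as_matrix(); T=np.array(d["tool_from_camera"])
for p in([602,92,57],[622,53,57],[581,131,57]):
    t=R.T@(np.array(p)-s["eef_pos"]); c=np.linalg.inv(T)@np.r_[t,1]; c=c[:3]
    th=np.arctan2(np.hypot(c[0],c[1]),c[2]); f=c[:2]/np.hypot(*c[:2])*th
    print((d["cx"]+d["fx"]*f[0]-170)*3,(d["cy"]+d["fy"]*f[1]-100)*3)
E
```

```text
t: 4.95
eef_pos: [566.4, 1.7, 119.6]
tcp_rot: [-3.141, 0.001, 0.364]
ft_force: [0.6, -0.6, 0.2]
opening: 0.008
[ 0.0655 -0.0717  0.0526]
110.9904450521334 174.99925216629407
311.3792948304627 145.704867320574
-69.71080862961037 211.09630941948546
```

View pics/w2c.png

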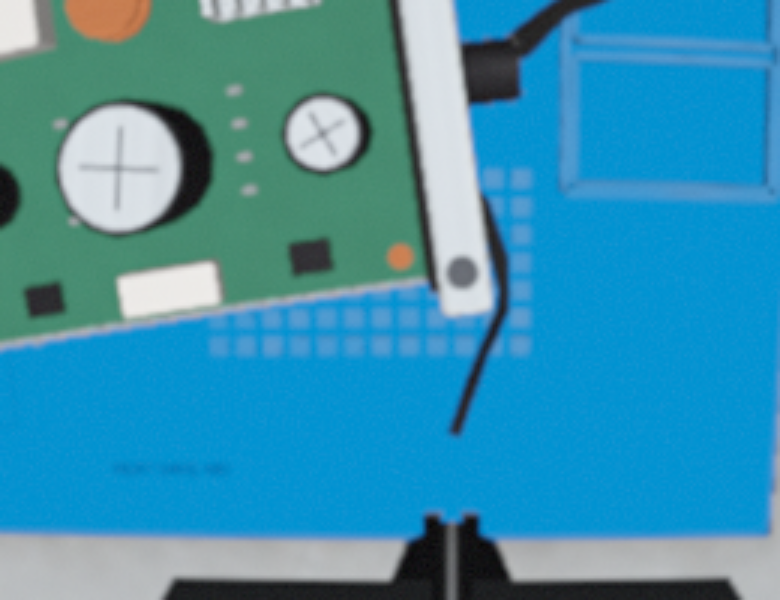

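The wide can's top is seen at crop (120,168), against a predicted (111,175). That agrees to within about 3 mm, and I'll split the difference.

```bash
python3 -m pendant '[[[0,0.03,-0.033,0,0],[0,0.055,-0.06,0,0],[0,0.066,-0.07,0,0],[0,0.066,-0.07,0,0],[0,0.066,-0.07,0.015,0],[0,0.066,-0.07,0.03,0],[0,0.066,-0.07,0.045,0],[0,0.066,-0.07,0.05,0]]]'
python3 - <<'E'
from h import *
print(shift([602.5,91,68]))
d=snap("wrist"); cv2.imwrite("pics/w3.png",d["image"])
E
```

```text
t: 5.8
eef_pos: [602.5, 89.4, 68.8]
tcp_rot: [-3.141, 0.002, 0.363]
ft_force: [-0.1, -0.2, 0.5]
opening: 0.006
[ 0.0006 -0.0015  0.0008]
```

View pics/w3.png

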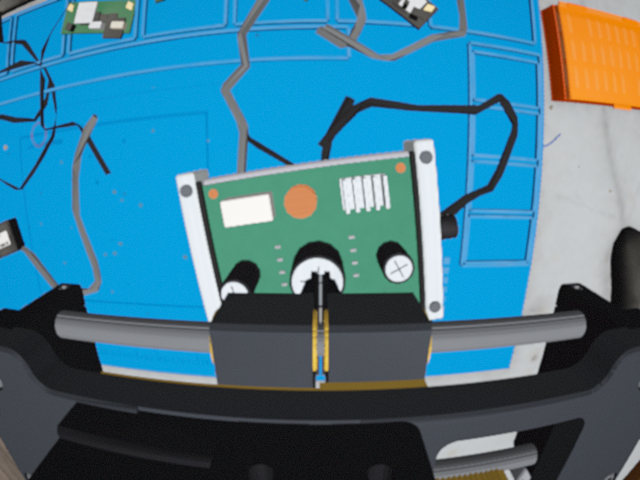

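The fingertip at (320,270) sits over the middle of the wide can's top at (318,275). I'll hold there for 3.2 s.

```bash
python3 -m pendant '[[[0,0,-0.001,0,0],[0,0,-0.001,0,0],[0,0,-0.001,0,0],[0,0,-0.001,0,0],[0,0,-0.001,0,0],[0,0,-0.001,0,0],[0,0,-0.001,0,0],[0,0,-0.001,0,0]]]'
python3 -m pendant '[[[0,0,0,0,0],[0,0,0,0,0],[0,0,0,0,0],[0,0,0,0,0],[0,0,0,0,0],[0,0,0,0,0],[0,0,0,0,0],[0,0,0,0,0]]]'
python3 -m pendant '[[[0,0,0,0,0],[0,0,0,0,0],[0,0,0,0,0],[0,0,0,0,0],[0,0,0,0,0],[0,0,0,0,0],[0,0,0,0,0],[0,0,0,0,0]]]'
python3 -m pendant '[[[0,0,0,0,0],[0,0,0,0,0],[0,0,0,0,0],[0,0,0,0,0],[0,0,0,0,0],[0,0,0,0,0],[0,0,0,0,0],[0,0,0,0,0]]]'
python3 -c "
from h import *
print(shift([487,-210,120]))"
```

```text
t: 6.65
eef_pos: [603.2, 92.3, 70.1]
tcp_rot: [3.141, -0.0, 0.365]
ft_force: [0.3, 0.1, 0.8]
opening: 0.001
t: 7.45
eef_pos: [603.2, 92.2, 70.1]
tcp_rot: [3.142, 0.0, 0.365]
ft_force: [-0.6, 0.1, -0.6]
opening: 0.006
t: 8.25
eef_pos: [603.2, 92.2, 70.1]
tcp_rot: [3.141, 0.0, 0.365]
ft_force: [0.5, -0.1, 0.6]
opening: 0.007
t: 9.05
eef_pos: [603.2, 92.2, 70.1]
tcp_rot: [3.141, -0.0, 0.365]
ft_force: [-0.1, -0.2, 0.4]
opening: 0.008
[-0.2164  0.2409 -0.0499]
```

Held. Now I'll lift straight up and travel back to the button.

```bash
python3 -m pendant '[[[0,0,0,-0.02,0],[0,0,0,-0.05,0],[0,0,0,-0.05,0],[0,-0.03,0.033,-0.05,0],[0,-0.06,0.067,-0.05,0],[0,-0.09,0.1,-0.05,0],[0,-0.12,0.134,-0.05,0],[0,-0.15,0.167,-0.05,0]]]'
python3 -m pendant '[[[0,-0.03,0.033,0,0],[0,-0.055,0.06,0,0],[0,-0.066,0.074,0,0],[0,-0.066,0.074,0.01,0],[0,-0.066,0.074,0.04,0],[0,-0.066,0.074,0.058,0],[0,-0.066,0.074,0.058,0],[0,-0.066,0.074,0.058,0]]]'
python3 -c "
from h import *
print(shift([487,-210,46]))"
```

```text
t: 9.85
eef_pos: [521.7, -118.7, 119.8]
tcp_rot: [3.142, 0.0, 0.365]
ft_force: [0.5, -0.2, -0.5]
opening: 0.005
t: 10.65
eef_pos: [487.5, -209.2, 61.9]
tcp_rot: [-3.141, 0.001, 0.365]
ft_force: [0.4, 1.1, 0.1]
opening: 0.002
[-0.0007  0.0006  0.0159]
```

```bash
python3 -m pendant '[[[0,0,0,0.005,0],[0,0,0,0.01,0],[0,0,0,0.013,0],[0,0,0,0.0158,0],[0,0,0,0.0158,0],[0,0,0,0.0158,0],[0,0,0,0.0158,0],[0,0,0,0.0158,0]]]'
python3 -m pendant '[[[0,0,0,-0.01,0],[0,0,0,-0.03,0],[0,0,0,-0.06,0],[0,0,0,-0.1,0],[0,0,0,-0.13,0],[0,0,0,-0.13,0],[0,0,0,-0.13,0],[0,0,0,-0.13,0]]]'
python3 - <<'E'
from h import *
d=snap("top"); im=d["image"]
cv2.imwrite("pics/end.png",cv2.resize(im[180:310,120:520],None,fx=2,fy=2)); w=snap("wrist"); cv2.imwrite("pics/w4.png",w["image"])
E
```

```text
t: 11.45
eef_pos: [487.6, -210.0, 46.5]
tcp_rot: [3.141, -0.001, 0.365]
ft_force: [2.0, 2.9, 3.6]
opening: 0.004
t: 12.25
eef_pos: [486.7, -209.7, 175.4]
tcp_rot: [-3.14, 0.001, 0.365]
ft_force: [-0.1, 0.5, -0.0]
opening: 0.008
```

View pics/w4.png

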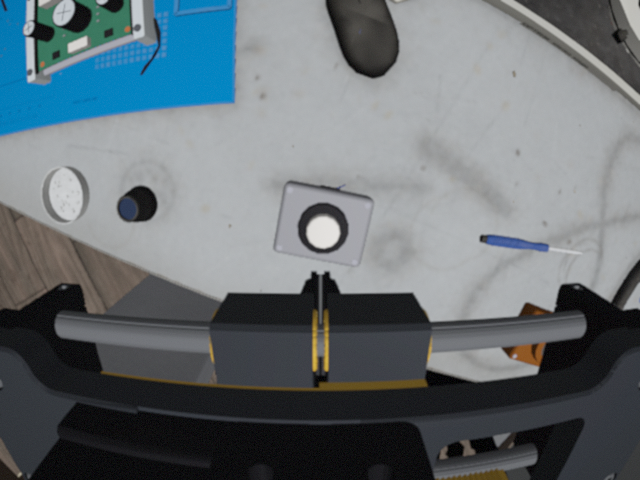

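View pics/end.png

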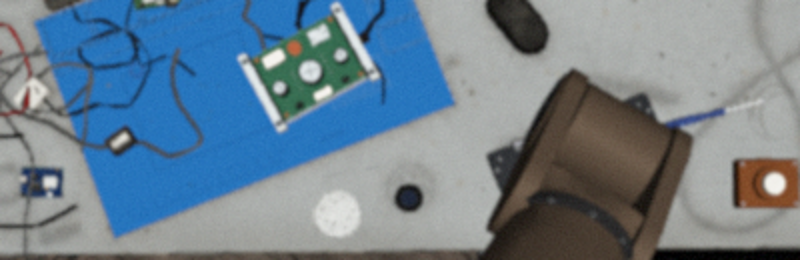

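The second press ended at z 46.5 mm, and the first bottomed out at 46.1. That puts its travel at about 5.5 mm, past the required 4.5, so I won't press a third time because that would restart the recording. The images show the board, loupe, tin and screwdriver in place, and the arm is clear. Handing in.

```bash
python3 -c "
from h import *
print(env.job_done())"
```

```text
the job is handed in; nothing more can be done
None
```

I pressed the button on the grey box to start the recording, pointed at the wide capacitor, then pressed the button again to stop it. The job is handed in at about 12.3 s of the 54 s limit; it gave no verdict.

- **First press:** the button went fully down, with the fingertips at z 46.1 mm and 16.7 N.
- **Pointing:** the closed fingertips stayed about 13 mm above the middle can, pointing straight down, for over 3 s. The top and wrist cameras agreed on its position to about 3 mm.
- **Second press:** the fingertips reached z 46.5 mm but read only 3.6 N. From the position I take the travel to be about 5.5 mm, past the required 4.5 mm. The force is lower than the 5 N a full press takes, so the two readings don't agree perfectly. I did not press a third time, because that would have restarted the recording.
- **Final checks:**
  - No force on the tool while pointing or at the end went beyond noise.
  - The arm ended about 125 mm above the button.
  - In the last pictures the loose things looked unmoved. That was by eye, not measured, and the arm hid part of the screwdriver in the top view.
  - The button looked up, but I did not measure its height.

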